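Snap the specimen caddy onto its docking post

TASK

Dock the loaded specimen caddy: push it across the worktop, without lifting or tipping it, so that the sprung clip on its front runs onto the upright steel post and snaps fully home round it, both jaws shut behind the post. Push firmly but do not ram it, and keep your gripper off the post. The specimens must stay in their pockets and the beaker, dropper bottle, tape roll and timer where they are; then let go and back away.

Things in the scene. Friction and masses are not known exactly. Their poses are not given: they have to be found in the camera images.
- caddy: Loose grey caddy, about 0.6 kg loaded (0.5 to 0.8), flat on the worktop: a slab 100 mm long (x), 130 mm wide (y), 26 mm high, with three round pockets in a row, each holding a specimen. Origin: centre of the slab's underside; z up; +x is its front, where a clip with two orange sprung jaws sticks out. Side faces at y = +-65 mm, jaw tips at x = 105 mm. Sliding friction coefficient 0.4 to 0.8.
- clip_seat (a point): Point of the caddy at x = 78 mm, y = 0, 18 mm above the worktop: the post's axis lies here when the clip has snapped on fully (play 1 to 2.5 mm). In front of it the mouth, open to the caddy's +x, is a funnel about 26 mm wide at the jaw tips, narrowing to a 10 mm throat at x = 90 mm. The jaws stand 10 to 26 mm above the worktop.
- jaw_left (a joint): Orange slippery jaw on the caddy's +y side, hinged on a vertical pin, sprung shut: 0 rad = shut, grows as it is spread, up to 0.6. The post has to spread both jaws by about 0.15 rad to pass the throat, which takes a push of roughly 5 to 15 N on top of the sliding friction of 2 to 6 N; then they snap shut behind it.
- jaw_right (a joint): The same on the caddy's -y side: 0 rad = shut.
- post_axis (a point): Axis of the docking post, 18 mm above the worktop: a fixed upright round steel rod, 18 mm thick, 110 mm high with a black cap, on a dark round flange of 48 mm diameter and 6 mm height screwed to the worktop (the caddy's jaws pass above the flange). Its place varies.
- specimen_1: Round black mounted specimen, 30 mm diameter, 18 mm high, lying loose in a pocket of the caddy (origin: centre of its underside). It stands 8 mm proud of the caddy's top.
- pocket_1 (a point): Centre of the floor of the pocket that holds the black specimen: 34 mm diameter, 10 mm deep, floor 16 mm above the caddy's underside; at x = 5 mm, y = -42 mm of the caddy.
- specimen_2: Round orange mounted specimen, 30 mm diameter, 18 mm high, lying loose in a pocket of the caddy (origin: centre of its underside). It stands 8 mm proud of the caddy's top.
- pocket_2 (a point): Centre of the floor of the pocket that holds the orange specimen: 34 mm diameter, 10 mm deep, floor 16 mm above the caddy's underside; at x = 5 mm, y = 0 mm of the caddy.
- specimen_4: Round red mounted specimen, 30 mm diameter, 18 mm high, lying loose in a pocket of the caddy (origin: centre of its underside). It stands 8 mm proud of the caddy's top.
- pocket_3 (a point): Centre of the floor of the pocket that holds the red specimen: 34 mm diameter, 10 mm deep, floor 16 mm above the caddy's underside; at x = 5 mm, y = 42 mm of the caddy.
- beaker: Bystander: clear small beaker, 53 mm diameter, 68 mm high; origin: centre of its underside.
- dropper: Bystander: small amber bottle with a black cap, 34 mm diameter, 85 mm high; origin: centre of its underside.
- tape_roll: Bystander: roll of pale tape lying flat, 76 mm diameter, 19 mm high; origin: centre of its underside.
- timer: Bystander: white count-down timer, 60x66x23 mm; origin: centre of its underside.
- post: The whole docking post (rod and flange); its origin lies on the post's axis, level with the worktop.
- caddy_back (a point): Middle of the caddy's flat vertical back face (x = -50 mm of the caddy, 13 mm above the worktop), marked with a thin black strip: the face to push on. It is 130 mm wide and 26 mm high; the centre of mass lies about 55 mm in front of it. Pushed there off its middle, the caddy slides and turns.
There are look-alikes about, which are no part of the job. What is shaped like the specimen_1 but turquoise is not meant.

How it is judged:
By the outcome, as a careful person would: the job done as asked, in the order asked, and still so for the second after the job is handed in, with the robot touching nothing.
It also fails if it takes over 64 s, if anything falls off the work surface, if the arm or the gripper's body presses on something with over 40 N, if the wrist force passes 120 N, or if a joint passes its speed limit or range.

ROBOT

A 6-joint arm with a two-finger parallel gripper is mounted at the origin on a cart in front of the work surface, level with it; the furniture and walls round the work are solid. World frame = base frame: x ahead of the robot, y to its left, z up, the work surface at z = 0. Lengths are in m, angles in degrees, forces in N, time in s.
With the tool pointing down it reaches from about 0.275 to 0.825 m from the base axis. Payload 4.9 kg.
Tool frame: the origin (TCP) lies on the centre line of the jaws, within the pads' length; the fingertips stand 17 mm ahead of it and the grasp point (between the pads) lies 2 mm behind it (bot.tcp_to_tips is the distance from the TCP to the fingertips, in m); y points along the fingers, z is the direction in which the jaws open and shut, and the axes are right-handed (so a half turn about y gives the same grasp; the last joint's range is limited). The gripper opens to 85 mm and grips with 20 to 120 N. Pads are 22 mm wide; open, the fingers measure 114 mm over their backs; the gripper's body (76 mm by 85 mm) begins 54 mm behind the grasp point. The pads swing forward as they close: fully open they stand 13 mm farther back than shut.
Start: joints at [-72.032, 18.69, -11.035, 60.275, 0, 82.311], TCP at [0.238, -0.496, 0.248] pointing down, gripper open.
Joint ranges: [-152.03, 152.03], [-55.5, 102.48], [-74.3, 77.21], [-110.64, 120.58], [-84.22, 78.4], [-180, 180]. Speed limits (degrees/s): [147.25, 147.25, 180, 180, 180, 180].

INTERFACE

Orientations are given as a 3x3 rotation matrix whose columns are the frame's x, y, z axes.
In Python, from workcell import bot, vision gives the robot as it stands. The module is installed in compiled form; this text tells all that it offers.
- The arm moves only by the tool apply_moves, never from a script. Its argument "targets" is a list of rows, each an object with "xyz": the shift along the tool's x, y, z scaled (see below), a list of three; "angular": the turn, a rotation vector about the tool's x, y, z scaled (see below), a list of three; "jaw": the closure, from 0 (fully open) to 1 (shut). In form: [{"xyz": [x, y, z], "angular": [rx, ry, rz], "jaw": jaw}, ...]. A call has 1 to 5 rows; each row shifts and turns the commanded pose from where the row before left it, along the tool's axes as they then stand; what a row does not reach is not made up. The controller multiplies each number of a shift by 0.06 m and each number of a turn by 0.1 rad. A row lasts 1/8 s, in which the tool goes at most 62.5 mm and 10.7 degrees, less where a joint would pass 70% of its speed; a pose out of reach is approached as far as the arm can. A call with a number of a shift or a turn outside -1 to 1 is refused whole. A call with a gripper value outside its range is refused whole. The fingers move at their own pace and stop on an object; "grip_force" is the grip in N (left out, the last holds). Time passes only in rows, so rows that do not move let the fingers close. It gives the time, the measured TCP pose, the force and the opening at its end, in the units of the state.
- bot.get_state(): the state, without advancing time (a new reading comes with each control period).
- vision.read_camera(name): name is "scene" or "top" or "wrist"; returns a dict with "img" (384x512x3 uint8, red, green, blue), "intrinsics" (3x3 intrinsics, pixels), "rvec" (rotation vector, rad) and "tvec" (3), from world to camera coordinates, as OpenCV has them. Camera axes: x right, y down, z forward; pixel columns grow to the right and rows downward; lengths in m; the calibration is good to about 2 mm. The wrist camera is an equidistant fisheye: a pixel r from the principal point sees the ray r / f radians off the axis. A picture is of the moment at which its call begins. There is no depth.
- bot.hand_in(): hands the job in, once; it reports no verdict.
The state is a dict: "time": time; "q": joint angles; "dq": joint speeds; "effort": joint torques, N m; "position": TCP position; "ee_rot": TCP orientation; "contact_force": force on the tool from outside, world axes, zero at the start; "torque": the same for the moment, N m; "finger_gap": finger opening in m.
Only numpy, scipy, OpenCV 4.12 (cv2) and the standard library are available. Lean on these libraries where they do the work, as an engineer would, in place of code of your own. Each camera call takes 0.05 s, during which the arm holds its last target.

## Working session

There is one attempt and no reset: what is moved stays moved. The work goes in short steps, Python scripts to look and compute and a tool call to move; the robot and the scene stay as the last step left them, time stands still between calls to the robot, and variables do not carry over. Pictures are saved under pics/ and viewed, and the job is handed in when it is done.

Besides the shell and the picture viewer there is one more tool, called after "Request:" in YAML: its name, and indented under it one key for each argument. apply_moves: Moves the arm, as the interface text tells. Its arguments: {"type":"object","properties":{"targets":{"type":"array"},"grip_force":{"type":"number"}},"required":["targets"]}

```bash
mkdir -p pics
python3 - <<'E'
from workcell import bot, vision
import cv2,pickle
s=bot.get_state()
for k,v in s.items(): print(k,v)
print(bot.tcp_to_tips)
for n in ("scene","top","wrist"):
    c=vision.read_camera(n); pickle.dump(c,open(f"pics/{n}0.pkl","wb"))
    cv2.imwrite(f"pics/{n}0.png",c["img"][:,:,::-1]); print(n,c["intrinsics"].tolist(),c["rvec"],c["tvec"])
E
```

```text
time 0.0
q [-7.20321092e+01  1.87316982e+01 -1.10904815e+01  6.02750951e+01
  3.08231624e-04  8.23121218e+01]
dq [ 0.04877101 -0.04876794  0.0075645  -0.08737008 -0.04584529  0.05486825]
effort [-1.06310919e-03 -4.43397617e+01  2.62441170e+01  1.53899286e-02
 -3.17839545e-05  8.89991441e-06]
position [ 0.23798365 -0.49524629  0.24751648]
ee_rot [[-9.01411589e-01 -5.18616021e-04  4.32962905e-01]
 [-4.32963154e-01  1.61662386e-03 -9.01410170e-01]
 [-2.32452410e-04 -9.99998559e-01 -1.68178512e-03]]
contact_force [1.01485948 0.04037043 0.00929045]
torque [-0.01320591 -0.00278354 -0.00978136]
finger_gap 0.08564875490003797
0.017
scene [[351.3084302920469, 0.0, 255.6166198849319], [0.0, 351.3084302920469, 192.78444665637056], [0.0, 0.0, 1.0]] [ 1.01485641 -2.45467756  1.02016451] [0.51131111 0.20223634 0.93290373]
top [[354.0357767828642, 0.0, 253.27618078672998], [0.0, 354.0357767828642, 194.78488552198462], [0.0, 0.0, 1.0]] [ 2.13838689 -2.1409817   0.1248267 ] [0.2382668  0.51134351 0.88865207]
wrist [[297.3186396354542, 0.0, 252.720855064062], [0.0, 297.3186396354542, 194.748069307066], [0.0, 0.0, 1.0]] [-2.44426804  1.53728229  0.22620375] [-0.54905765 -0.03654815  0.379991  ]
```

View pics/scene0.png

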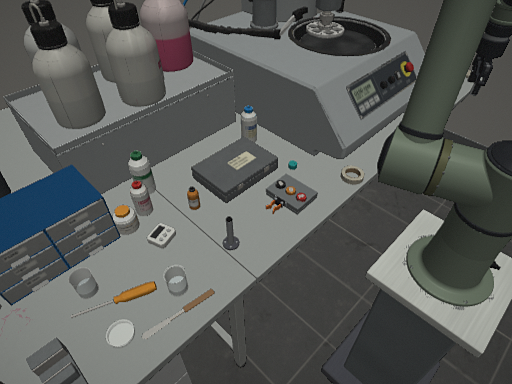

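View pics/top0.png

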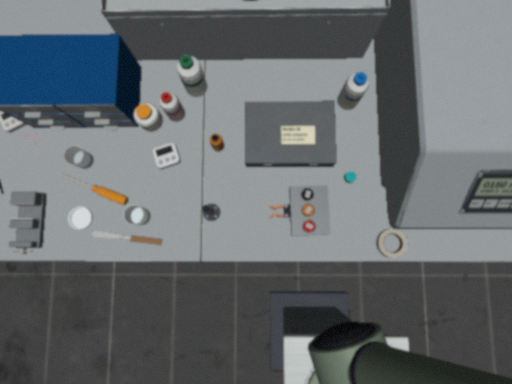

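View pics/wrist0.png

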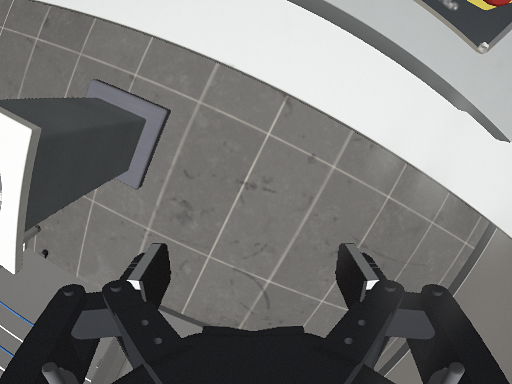

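```bash
cat > h.py <<'E'
import numpy as np,cv2,pickle
def load(n): return pickle.load(open(f"pics/{n}.pkl","rb"))
def ray(c,uv):
    R=cv2.Rodrigues(np.array(c["rvec"]))[0];t=np.array(c["tvec"]).ravel();K=np.array(c["intrinsics"])
    d=R.T@np.linalg.solve(K,[uv[0],uv[1],1.]); return -R.T@t,d
def onz(c,uv,z):
    o,d=ray(c,uv); return o+d*(z-o[2])/d[2]
def proj(c,P):
    return cv2.projectPoints(np.array(P,float).reshape(-1,3),np.array(c["rvec"],float),np.array(c["tvec"],float),np.array(c["intrinsics"]),None)[0].reshape(-1,2)
E
python3 - <<'E'
from h import *
c=load("top0");s=load("scene0")
im=c["img"][:,:,::-1]
cv2.imwrite("pics/topcrop.png",cv2.resize(im[165:245,195:365],None,fx=4.7,fy=4.7,interpolation=cv2.INTER_CUBIC))
im=s["img"][:,:,::-1]
cv2.imwrite("pics/scenecrop.png",cv2.resize(im[150:260,210:370],None,fx=5,fy=5,interpolation=cv2.INTER_CUBIC))
for n,uv in dict(backTL=(290,186),caddy=(310,210),post=(211,212)).items(): print(n,onz(c,uv,0.02))
print(ray(c,(0,0))[0],ray(s,(0,0))[0])
E
```

```text
backTL [0.53756464 0.13990223 0.02      ]
caddy [0.47311562 0.08803643 0.02      ]
post [0.46824926 0.35040772 0.02      ]
[0.38397226 0.21766654 0.95557958] [-0.00597412  0.72768503  0.80192691]
```

View pics/topcrop.png

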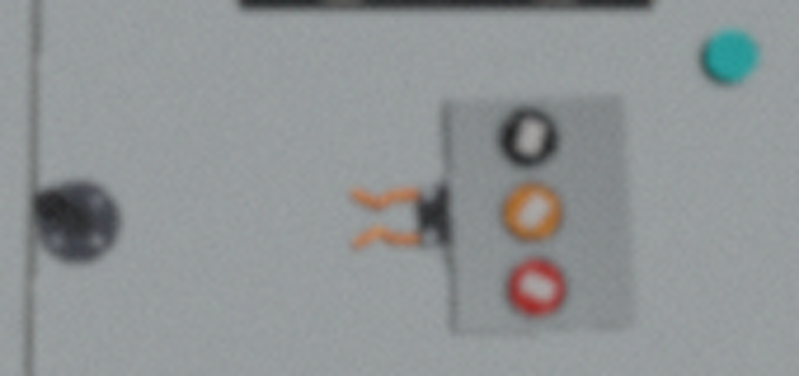

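View pics/scenecrop.png

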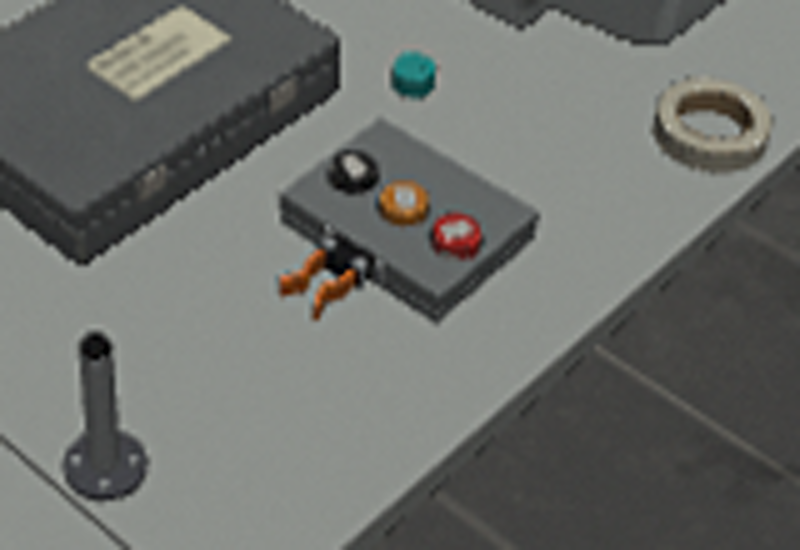

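```bash
cat > meas.py <<'E'
from h import *
def cen(m,off=(0,0)):
    M=cv2.moments(m.astype(np.uint8),True); return np.array([M["m10"]/M["m00"],M["m01"]/M["m00"]]),M["m00"]
def big(m,ctr=None):
    n,l,st,ce=cv2.connectedComponentsWithStats(m.astype(np.uint8)*1)
    return [(ce[i],st[i]) for i in range(1,n) if st[i,4]>8]
def report(name):
    c=load(name);im=c["img"];hsv=cv2.cvtColor(im,cv2.COLOR_RGB2HSV)
    H,S,V=[hsv[:,:,i].astype(int) for i in range(3)]
    for nm,m,z in [("orange",(H>5)&(H<20)&(S>110)&(V>70),.03),("red",((H<5)|(H>172))&(S>110)&(V>70),.034),("dark",(V<75),.006),("turq",(H>80)&(H<95)&(S>100),.018)]:
        for ce,st in big(m):
            p=onz(c,ce,z)
            if .38<p[0]<.62 and -.1<p[1]<.45: print(nm,ce.round(1),st,p.round(4))
if __name__=="__main__":
    import sys; report(sys.argv[1])
E
python3 meas.py top0; python3 meas.py scene0
python3 - <<'E'
from h import *
c=load("top0");im=c["img"].astype(int)
for r in (190,200,205,220,228): print(r,[(u,int(im[r,u].sum()/3)) for u in list(range(285,296))+list(range(322,336))])
for u in (296,303,318,325): print(u,[(r,int(im[r,u].sum()/3)) for r in list(range(181,192))+list(range(230,240))])
E
```

```text
orange [307.5 210.1] [303 205  11  11  55] [0.4718 0.096  0.03  ]
orange [276.5 206.7] [271 206  12   3  12] [0.4811 0.1769 0.03  ]
red [308.5 225.9] [304 221  11  11  51] [0.4305 0.0948 0.034 ]
dark [254.5 164. ] [246 163  18   3  52] [0.6013 0.235  0.006 ]
dark [291.2 164.1] [272 163  39   3 109] [0.6006 0.1345 0.006 ]
dark [325. 164.] [317 163  17   3  49] [0.6004 0.0426 0.006 ]
dark [306.  194.8] [302 189  11  11  39] [0.5157 0.096  0.006 ]
dark [208.8 210.3] [203 206  13  12  99] [0.4742 0.3584 0.006 ]
dark [287.3 210. ] [284 206   6  10  34] [0.4746 0.1469 0.006 ]
turq [349.9 176.5] [345 172  11  10  92] [ 0.5632 -0.0207  0.018 ]
orange [290.5 190.4] [286 186  10   9  51] [0.4739 0.0943 0.03  ]
orange [269.9 204.5] [266 200   9   9  35] [0.4777 0.1841 0.03  ]
orange [276.1 207.7] [273 204   8  10  34] [0.4557 0.1805 0.03  ]
red [301.  196.9] [297 193   9   9  43] [0.4296 0.0964 0.034 ]
dark [292.5 166.9] [289 165   8   4  20] [ 0.5602 -0.0185  0.006 ]
dark [343.2 177.7] [341 173   6   9  21] [ 0.4032 -0.0962  0.006 ]
dark [280.3 184.5] [275 180  11   9  56] [0.5306 0.0775 0.006
[... 2043 characters left out ...]
6, 140), (187, 131), (188, 119), (189, 102), (190, 83), (191, 67), (230, 119), (231, 130), (232, 140), (233, 142), (234, 140), (235, 143), (236, 147), (237, 151), (238, 155), (239, 155)]
318 [(181, 153), (182, 153), (183, 154), (184, 150), (185, 143), (186, 135), (187, 135), (188, 129), (189, 129), (190, 135), (191, 131), (230, 139), (231, 143), (232, 140), (233, 140), (234, 144), (235, 151), (236, 154), (237, 154), (238, 157), (239, 155)]
325 [(181, 154), (182, 155), (183, 153), (184, 152), (185, 140), (186, 133), (187, 133), (188, 132), (189, 134), (190, 135), (191, 133), (230, 140), (231, 140), (232, 138), (233, 135), (234, 137), (235, 145), (236, 153), (237, 155), (238, 155), (239, 152)]
```

Run:
```python
from h import *
c=load("top0");s=load("scene0");w=load("wrist0")
Rw=cv2.Rodrigues(w["rvec"])[0];pw=-Rw.T@w["tvec"].ravel();print("wrist cam",pw,"axis",Rw[2])
B=np.array([onz(c,p,.026) for p in [(327.8,190),(328.2,200),(328.6,205),(328.9,220),(329.5,228)]])[:,:2]
T=np.array([onz(c,p,.026) for p in [(296,185.5),(303,185.6),(318,184.7),(325,184.6)]])[:,:2]
Bo=np.array([onz(c,p,.026) for p in [(296,236),(303,235.9),(318,234.5),(325,235)]])[:,:2]
def fit(P):
    m=P.mean(0);d=np.linalg.svd(P-m)[2][0];return m,d,np.degrees(np.arctan2(d[1],d[0]))%180
for n,P in zip("back far near".split(),(B,T,Bo)): print(n,fit(P))
# specimens: circles in enlarged image
hsv=cv2.cvtColor(c["img"],cv2.COLOR_RGB2HSV)
img=cv2.resize(c["img"],None,fx=4,fy=4,interpolation=cv2.INTER_CUBIC)
for n,b,z in (("caddy",(180,245,285,340),.03),("post",(195,225,195,228),.006)):
    g=cv2.cvtColor(img,cv2.COLOR_RGB2GRAY)[b[0]*4:b[1]*4,b[2]*4:b[3]*4]
    ci=cv2.HoughCircles(cv2.GaussianBlur(g,(5,5),0),cv2.HOUGH_GRADIENT,1,40,param1=100,param2=15,minRadius=16,maxRadius=42)
    for a in (ci[0] if ci is not None else []):
        uv=((a[0]+.5)/4+b[2]-.5,(a[1]+.5)/4+b[0]-.5);print(n,np.round(uv,2),a[2]/4,onz(c,uv,.034 if n=="caddy" else .006).round(4))
# post cap top scene & top
print("cap top",onz(c,(205.6,209.0),.11), "flange",onz(c,(211.3,211.8),.006))
print("scene cap",onz(s,(229,218.5),.11),"flange",onz(s,(231,243),.006))
```

```text
wrist cam [ 0.30448556 -0.46326433  0.37398921] axis [-0.25871102 -0.1232292  -0.9580622 ]
back (array([0.4763391 , 0.04012239]), array([-0.99992202, -0.01248802]), np.float64(0.7155291714965699))
far (array([0.53881922, 0.08612364]), array([-0.03438904,  0.99940852]), np.float64(91.9707351756954))
near (array([0.40637175, 0.08902296]), array([-0.04649581,  0.99891848]), np.float64(92.66497465674388))
caddy [306.75 193.75] 6.0 [0.5145 0.0975 0.034 ]
cap top [0.46740135 0.35078736 0.11      ] flange [0.4700501  0.35159155 0.006     ]
scene cap [0.46877702 0.35196661 0.11      ] flange [0.46840544 0.35244196 0.006     ]
```

```bash
cat > plan.py <<'E'
from h import *
from scipy.spatial.transform import Rotation as Ro
def plan(R,steps):
    # steps: list of (world delta xyz, world yaw deg)
    for d,y in steps:
        v=R.T@np.array(d)/.06
        print([round(float(a),2) for a in v],"ry",round(-np.radians(y)/.1,2))
        R=Ro.from_euler('z',y,degrees=True).as_matrix()@R
def plan_to(st,tgt,yaw,n):
    """tgt xyz, yaw = world angle (deg) of tool z"""
    R=st["ee_rot"];p=st["position"];cy=np.degrees(np.arctan2(R[1,2],R[0,2]))
    dy=(yaw-cy+180)%360-180
    print("cur",p.round(4),"yaw",round(cy,2),"tilt",np.degrees(R[2,[0,2]]).round(2),"F",st["contact_force"].round(1),"t",st["time"])
    plan(R,[((np.array(tgt)-p)/n,dy/n)]*n)
E
python3 - <<'E'
from plan import *
from workcell import bot
s=bot.get_state()
plan(s["ee_rot"],[((.0115,.0545,0),5.5)]*8+[((.0357,.015,-.02),5.5)]*4)
E
```

```text
[-0.57, 0.0, -0.74] ry -0.96
[-0.63, 0.0, -0.68] ry -0.96
[-0.7, 0.0, -0.61] ry -0.96
[-0.75, 0.0, -0.54] ry -0.96
[-0.8, 0.0, -0.47] ry -0.96
[-0.84, 0.0, -0.39] ry -0.96
[-0.88, 0.0, -0.31] ry -0.96
[-0.9, 0.0, -0.22] ry -0.96
[-0.44, 0.33, 0.47] ry -0.96
[-0.39, 0.33, 0.51] ry -0.96
[-0.34, 0.33, 0.55] ry -0.96
[-0.29, 0.33, 0.58] ry -0.96
```

Request:
apply_moves:
  targets:
    - {"xyz": [-0.57, 0, -0.74], "angular": [0, -0.96, 0], "jaw": 0}
    - {"xyz": [-0.63, 0, -0.68], "angular": [0, -0.96, 0], "jaw": 0}
    - {"xyz": [-0.7, 0, -0.61], "angular": [0, -0.96, 0], "jaw": 0}
    - {"xyz": [-0.75, 0, -0.54], "angular": [0, -0.96, 0], "jaw": 0}
    - {"xyz": [-0.8, 0, -0.47], "angular": [0, -0.96, 0], "jaw": 0}

```text
time: 0.78
position: [0.2959, -0.2216, 0.2482]
ee_rot: [[-0.598, 0.0, 0.802], [-0.802, 0.0, -0.598], [-0.0, -1.0, 0.0]]
contact_force: [1.1, 0.6, 0.0]
finger_gap: 0.0852
```

Request:
apply_moves:
  targets:
    - {"xyz": [-0.84, 0, -0.39], "angular": [0, -0.96, 0], "jaw": 0}
    - {"xyz": [-0.88, 0, -0.31], "angular": [0, -0.96, 0], "jaw": 0}
    - {"xyz": [-0.9, 0, -0.22], "angular": [0, -0.96, 0], "jaw": 0}

```text
time: 1.15
position: [0.3307, -0.0582, 0.2484]
ee_rot: [[-0.345, 0.001, 0.938], [-0.938, -0.0, -0.345], [-0.0, -1.0, 0.001]]
contact_force: [1.5, -0.5, 0.9]
finger_gap: 0.0859
```

Request:
apply_moves:
  targets:
    - {"xyz": [-0.44, 0.33, 0.47], "angular": [0, -0.96, 0], "jaw": 0}
    - {"xyz": [-0.39, 0.33, 0.51], "angular": [0, -0.96, 0], "jaw": 0}
    - {"xyz": [-0.34, 0.33, 0.55], "angular": [0, -0.96, 0], "jaw": 0}
    - {"xyz": [-0.29, 0.33, 0.58], "angular": [0, -0.96, 0], "jaw": 0}
    - {"xyz": [0, 0, 0], "angular": [0, 0, 0], "jaw": 0}

```text
time: 1.78
position: [0.4744, 0.0006, 0.1673]
ee_rot: [[0.031, -0.002, 1.0], [-1.0, 0.001, 0.031], [-0.001, -1.0, -0.002]]
contact_force: [-0.9, -1.1, 1.1]
finger_gap: 0.0848
```

Run:
```python
from workcell import bot, vision
import cv2,pickle
s=bot.get_state();pickle.dump(s,open("pics/s1.pkl","wb"))
print(s["position"],s["ee_rot"],s["contact_force"])
for n in ("wrist","top"):
    c=vision.read_camera(n); pickle.dump(c,open(f"pics/{n}1.pkl","wb"))
    cv2.imwrite(f"pics/{n}1.png",c["img"][:,:,::-1])
```

```text
[0.47435006 0.0005731  0.16725573] [[ 3.09879711e-02 -2.40449657e-03  9.99516865e-01]
 [-9.99519589e-01  5.06688754e-04  3.09892745e-02]
 [-5.80957559e-04 -9.99996981e-01 -2.38764017e-03]] [-0.92201924 -1.06599808  1.10580633]
```

View pics/wrist1.png

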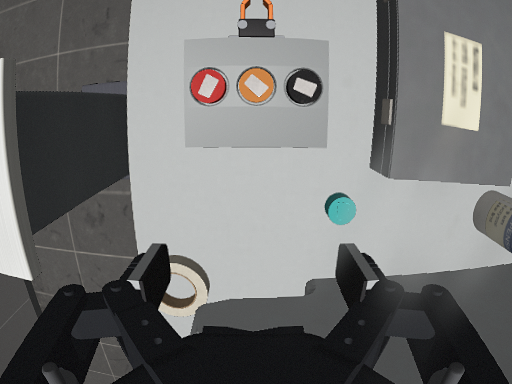

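View pics/top1.png

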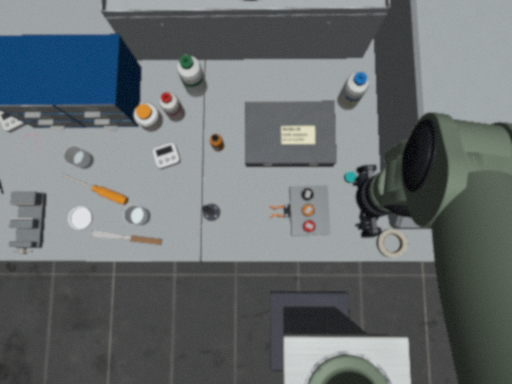

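```bash
cat >> h.py <<'E'
def wz(c,uv,z):
    K=np.array(c["intrinsics"]);R=cv2.Rodrigues(np.array(c["rvec"]))[0];t=np.array(c["tvec"]).ravel()
    u=cv2.fisheye.undistortPoints(np.array(uv,float).reshape(-1,1,2),K,np.zeros(4)).reshape(-1,2)
    d=np.c_[u,np.ones(len(u))]@R; o=-R.T@t
    return o+d*((z-o[2])/d[:,2])[:,None]
def fit(P):
    m=P.mean(0);d=np.linalg.svd(P-m)[2][0];return m,d,np.degrees(np.arctan2(d[1],d[0]))%180
E
python3 - <<'E'
from h import *
c=load("wrist1");g=cv2.GaussianBlur(cv2.cvtColor(c["img"],cv2.COLOR_RGB2GRAY),(3,3),0).astype(float)
def edge(line,a,b):
    d=np.abs(np.diff(line[a:b]));i=int(d.argmax());lo=max(i-2,0);w=d[lo:i+3];return a+ (np.arange(lo,lo+len(w))*w).sum()/w.sum()+.5
back=[(u,edge(g[:,u],140,156)) for u in range(192,324,8)]
left=[(edge(g[r],178,194),r) for r in range(50,140,8)]
right=[(edge(g[r],321,336),r) for r in range(50,140,8)]
W={}
for n,P in dict(back=back,left=left,right=right).items():
    X=wz(c,P,.026)[:,:2];f=fit(X);print(n,np.array(P)[[0,-1]].round(1).tolist(),f[0].round(4),round(f[2],2), "res",np.abs((X-f[0])@[-f[1][1],f[1][0]]).max().round(4))
hsv=cv2.cvtColor(c["img"],cv2.COLOR_RGB2HSV)
for uv in [(208,86),(256,85.5),(304,87)]: print(wz(c,[uv],.034).round(4))
E
```

```text
back [[192.0, 146.7], [320.0, 147.5]] [0.4766 0.0392] 1.61 res 0.0008
left [[183.6, 50.0], [184.4, 138.0]] [0.412  0.0867] 90.05 res 0.0058
right [[328.4, 50.0], [326.8, 138.0]] [0.5391 0.091 ] 92.18 res 0.0049
[[0.4333 0.0931 0.034 ]]
[[0.4747 0.0941 0.034 ]]
[[0.5162 0.095  0.034 ]]
```

Run:
```python
from h import *
c=load("wrist1");s=load("s1")
cv2.imwrite("pics/fing.png",cv2.resize(c["img"][225:320,90:250,::-1],None,fx=5,fy=5,interpolation=cv2.INTER_CUBIC))
K=c["intrinsics"];R=cv2.Rodrigues(c["rvec"])[0];o=-R.T@c["tvec"].ravel()
Rt=s["ee_rot"];ot=Rt.T@(o-s["position"]);print("cam in tool",ot)
for uv in [(150,244),(168,244),(168,259),(154,307),(131,286),(345,244),(338,244),(361,244)]:
    u=cv2.fisheye.undistortPoints(np.array([[uv]],float),np.array(K),np.zeros(4)).ravel()
    d=Rt.T@R.T@np.r_[u,1]
    sg=1 if uv[0]>250 else -1
    print(uv,[(z,(ot+d*(sg*z-ot[2])/d[2]).round(4).tolist()) for z in (.0425,.057)])
```

```text
cam in tool [-0.07366486 -0.12640848  0.00053114]
(150, 244) [(0.0425, [-0.0198, -0.0187, -0.0425]), (0.057, [-0.0016, 0.0176, -0.057])]
(168, 244) [(0.0425, [-0.0077, 0.0061, -0.0425]), (0.057, [0.0145, 0.0507, -0.057])]
(168, 259) [(0.0425, [-0.0007, 0.0029, -0.0425]), (0.057, [0.0239, 0.0465, -0.057])]
(154, 307) [(0.0425, [0.0074, -0.0268, -0.0425]), (0.057, [0.0347, 0.0068, -0.057])]
(131, 286) [(0.0425, [-0.0151, -0.0438, -0.0425]), (0.057, [0.0046, -0.016, -0.057])]
(345, 244) [(0.0425, [-0.0151, -0.009, 0.0425]), (0.057, [0.0052, 0.0316, 0.057])]
(338, 244) [(0.0425, [-0.0101, 0.0013, 0.0425]), (0.057, [0.0119, 0.0454, 0.057])]
(361, 244) [(0.0425, [-0.0241, -0.0277, 0.0425]), (0.057, [-0.007, 0.0064, 0.057])]
```

View pics/fing.png

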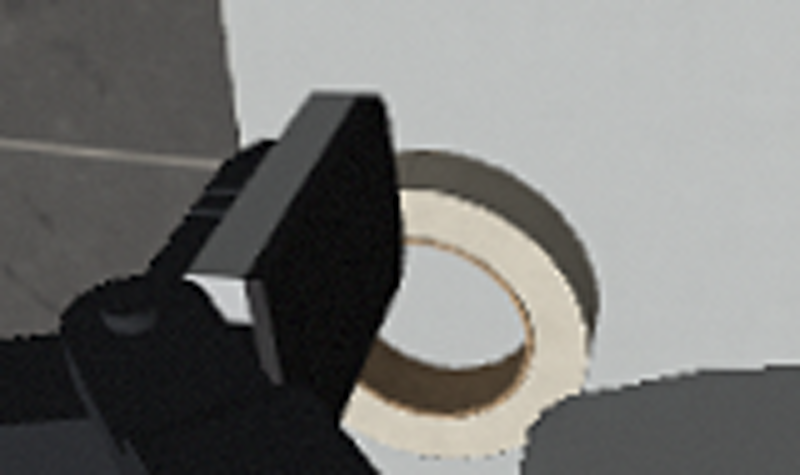

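Request:
apply_moves:
  targets:
    - {"xyz": [0, 0.6, 0], "angular": [0, 0.08, 0], "jaw": 0}
    - {"xyz": [0, 0.6, 0], "angular": [0, 0.08, 0], "jaw": 0}
    - {"xyz": [0, 0.6, 0], "angular": [0, 0, 0], "jaw": 0}
    - {"xyz": [0, 0.6, 0], "angular": [0, 0, 0], "jaw": 0}
    - {"xyz": [0, 0, 0], "angular": [0, 0, 0], "jaw": 0}

```text
time: 2.5
position: [0.4708, -0.0005, 0.0241]
ee_rot: [[0.011, -0.005, 1.0], [-1.0, 0.001, 0.011], [-0.001, -1.0, -0.005]]
contact_force: [0.5, 0.3, 1.2]
finger_gap: 0.0856
```

Request:
apply_moves:
  targets:
    - {"xyz": [0, 0.1, 0], "angular": [0, 0, 0], "jaw": 0}
    - {"xyz": [0, 0.08, 0], "angular": [0, 0, 0], "jaw": 0}
    - {"xyz": [0, 0, 0], "angular": [0, 0, 0], "jaw": 0}

```text
time: 2.88
position: [0.474, -0.0004, 0.0149]
ee_rot: [[0.013, 0.001, 1.0], [-1.0, -0.0, 0.013], [0.0, -1.0, 0.001]]
contact_force: [0.2, 1.2, 0.9]
finger_gap: 0.0854
```

```bash
cat > snap.py <<'E'
from workcell import bot, vision
import cv2,pickle,sys
import numpy as np
k=sys.argv[1]
s=bot.get_state();pickle.dump(s,open(f"pics/s{k}.pkl","wb"))
R=s["ee_rot"];print("t",s["time"],"p",s["position"].round(4),"yaw",np.degrees(np.arctan2(R[1,2],R[0,2])).round(2),"tilt",np.degrees(R[2,[0,2]]).round(2),"F",s["contact_force"].round(1),s["torque"].round(2))
for n in sys.argv[2:]:
    c=vision.read_camera(n); pickle.dump(c,open(f"pics/{n}{k}.pkl","wb"))
    cv2.imwrite(f"pics/{n}{k}.png",c["img"][:,:,::-1])
E
python3 snap.py 2 wrist scene; python3 -c "
import cv2
im=cv2.imread('pics/scene2.png');cv2.imwrite('pics/sc2.png',cv2.resize(im[130:260,210:370],None,fx=4.5,fy=4.5,interpolation=2))"
```

```text
t 2.875 p [ 4.74e-01 -4.00e-04  1.49e-02] yaw 0.74 tilt [0.01 0.06] F [0.2 1.2 0.9] [-0.06  0.   -0.01]
```

View pics/wrist2.png

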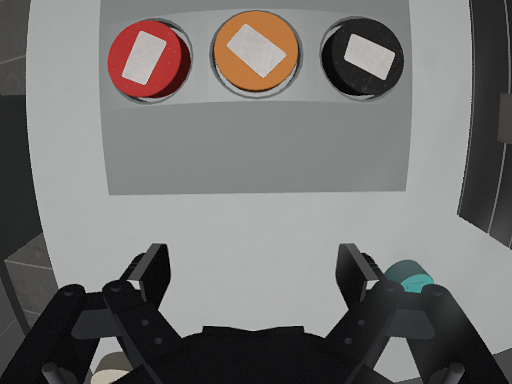

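View pics/sc2.png

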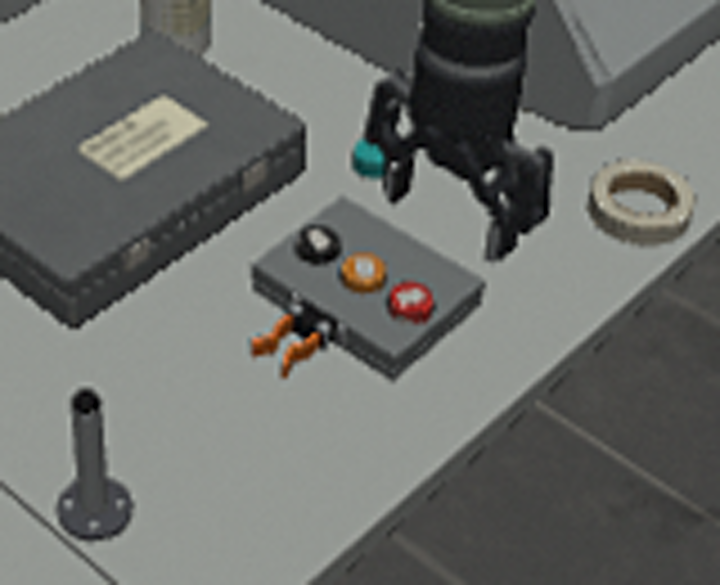

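Run:
```python
from h import *
c=load("wrist2");P=wz(c,[(109,194.5),(406,191)],.026);print(P.round(4),P.mean(0).round(4),np.degrees(np.arctan2(*(P[1]-P[0])[1::-1])))
print(wz(c,[(149,58),(256,51),(362.5,57)],.034).round(4))
for uv in [(167,244)]: print(wz(c,[uv],.01))
```

```text
[[0.411  0.038  0.026 ]
 [0.5421 0.0412 0.026 ]] [0.4765 0.0396 0.026 ] 1.4201454109870904
[[0.4353 0.0931 0.034 ]
 [0.4745 0.0941 0.034 ]
 [0.514  0.0948 0.034 ]]
[[0.43127883 0.00737512 0.01      ]]
```

Request:
apply_moves:
  targets:
    - {"xyz": [-0.1, 0.08, 0.03], "angular": [0, -0.07, 0], "jaw": 0}
    - {"xyz": [-0.1, 0, 0], "angular": [0, 0, 0], "jaw": 0}
    - {"xyz": [-0.1, 0, 0], "angular": [0, 0, 0], "jaw": 0}
    - {"xyz": [-0.08, 0, 0], "angular": [0, 0, 0], "jaw": 0}
    - {"xyz": [-0.03, 0, 0], "angular": [0, 0, 0], "jaw": 0}

```text
time: 3.6
position: [0.4749, 0.0247, 0.0095]
ee_rot: [[0.021, -0.0, 1.0], [-1.0, -0.0, 0.021], [0.0, -1.0, -0.0]]
contact_force: [0.5, -0.2, -0.5]
finger_gap: 0.0852
```

Request:
apply_moves:
  targets:
    - {"xyz": [-0.03, 0, 0], "angular": [0, 0, 0], "jaw": 0}
    - {"xyz": [-0.03, 0, 0], "angular": [0, 0, 0], "jaw": 0}
    - {"xyz": [-0.03, 0, 0], "angular": [0, 0, 0], "jaw": 0}
    - {"xyz": [-0.03, 0, 0], "angular": [0, 0, 0], "jaw": 0}
    - {"xyz": [-0.03, 0, 0], "angular": [0, 0, 0], "jaw": 0}

```text
time: 4.22
position: [0.4749, 0.033, 0.0095]
ee_rot: [[0.019, 0.0, 1.0], [-1.0, -0.001, 0.019], [0.001, -1.0, 0.0]]
contact_force: [-0.5, -4.0, 0.5]
finger_gap: 0.0857
```

```bash
python3 snap.py 3 wrist
```

```text
t 4.225 p [0.4749 0.033  0.0095] yaw 1.12 tilt [0.05 0.  ] F [-0.5 -4.   0.5] [-0.75  0.16 -0.02]
```

View pics/wrist3.png

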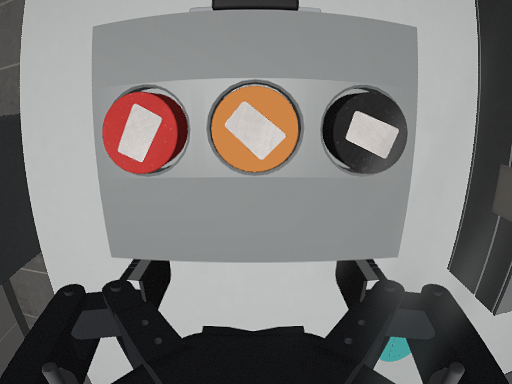

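Request:
apply_moves:
  targets:
    - {"xyz": [-0.05, 0, 0], "angular": [0, 0, 0], "jaw": 0}
    - {"xyz": [-0.08, 0, 0], "angular": [0, 0, 0], "jaw": 0}
    - {"xyz": [-0.1, 0, 0], "angular": [0, 0, 0], "jaw": 0}
    - {"xyz": [-0.1, 0, 0], "angular": [0, 0, 0], "jaw": 0}
    - {"xyz": [-0.1, 0, 0], "angular": [0, 0, 0], "jaw": 0}

```text
time: 4.9
position: [0.4742, 0.0596, 0.0095]
ee_rot: [[0.02, 0.0, 1.0], [-1.0, -0.0, 0.02], [0.0, -1.0, 0.0]]
contact_force: [-0.4, -5.3, 0.6]
finger_gap: 0.0853
```

Request:
apply_moves:
  targets:
    - {"xyz": [-0.1, 0, 0], "angular": [0, 0, 0], "jaw": 0}
    - {"xyz": [-0.1, 0, 0], "angular": [0, 0, 0], "jaw": 0}
    - {"xyz": [-0.1, 0, 0], "angular": [0, 0, 0], "jaw": 0}
    - {"xyz": [-0.1, 0, 0], "angular": [0, 0, 0], "jaw": 0}
    - {"xyz": [-0.05, 0, 0], "angular": [0, 0, 0], "jaw": 0}

```text
time: 5.52
position: [0.4737, 0.0864, 0.0095]
ee_rot: [[0.02, -0.0, 1.0], [-1.0, -0.0, 0.02], [0.0, -1.0, -0.0]]
contact_force: [0.5, -5.2, 1.5]
finger_gap: 0.0855
```

```bash
python3 snap.py 4 wrist top scene; python3 meas.py top4;python3 -c "
import cv2
im=cv2.imread('pics/top4.png');cv2.imwrite('pics/tc4.png',cv2.resize(im[165:245,195:365],None,fx=4.7,fy=4.7,interpolation=2))"
```

```text
t 5.525 p [0.4737 0.0864 0.0095] yaw 1.16 tilt [ 0.01 -0.  ] F [ 0.5 -5.2  1.5] [-0.89  0.04  0.02]
orange [284.8 210.3] [280 205  11  11  50] [0.4715 0.1551 0.03  ]
red [287.3 222.1] [284 221   7   4  14] [0.4404 0.1494 0.034 ]
red [284.2 228.6] [281 223  10   9  26] [0.4235 0.1576 0.034 ]
dark [315.5 198.8] [ 302  157   25   81 1208] [0.5046 0.0707 0.006 ]
dark [373.4 172.4] [363 156  18  35 109] [ 0.5766 -0.0875  0.006 ]
dark [254.9 164.4] [247 163  17   3  36] [0.6001 0.2339 0.006 ]
dark [290.7 164.4] [272 163  37   3  80] [0.5998 0.136  0.006 ]
dark [281.9 194.8] [280 190   7  10  19] [0.5157 0.1608 0.006 ]
dark [289.  195.5] [288 193   3   6  10] [0.5139 0.1418 0.006 ]
dark [208.4 209.9] [203 206  12   9  76] [0.4752 0.3595 0.006 ]
dark [264.8 210.2] [263 207   4   7  20] [0.4741 0.2075 0.006 ]
```

View pics/wrist4.png

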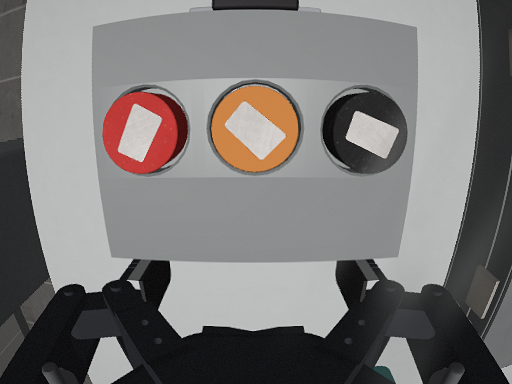

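View pics/tc4.png

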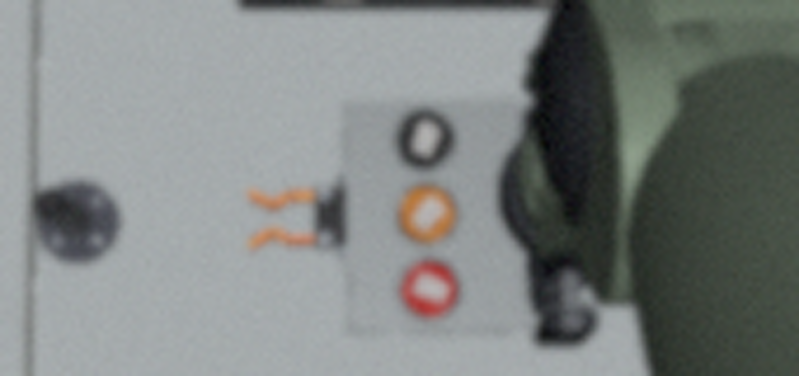

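```bash
cat > rel.py <<'E'
from h import *
import sys
k=sys.argv[1];c=load("top"+k)
im=cv2.resize(c["img"],None,fx=4,fy=4,interpolation=cv2.INTER_CUBIC)
hsv=cv2.cvtColor(im,cv2.COLOR_RGB2HSV);H,S,V=[hsv[:,:,i].astype(int) for i in range(3)]
up=lambda p:((p[0]+.5)/4-.5,(p[1]+.5)/4-.5)
m=((H<22)&(S>60)&(V>70)).astype(np.uint8)
n,l,st,ce=cv2.connectedComponentsWithStats(m)
for i in range(1,n):
    if st[i,4]>60:
        p=onz(c,up(ce[i]),.024)
        if .4<p[0]<.55 and 0<p[1]<.45:
            x,y,w,h=st[i,:4]; print("jaw/spec",np.round(up(ce[i]),1),st[i],p.round(4),"yspan",onz(c,up((x,y)),.024)[:2].round(4),onz(c,up((x+w,y+h)),.024)[:2].round(4))
m=(V<105).astype(np.uint8);m[:,:200*4]=0;m[:203*4]=0;m[221*4:]=0;m[:,222*4:]=0
cs=max(cv2.findContours(m,0,2)[0],key=cv2.contourArea)
(q,r)=cv2.minEnclosingCircle(cs);q2=cv2.fitEllipse(cs)
print("flange",up(q),r/4,onz(c,up(q),.006).round(4),q2, onz(c,up(q2[0]),.006).round(4))
E
python3 rel.py 4; python3 rel.py 0
```

```text
jaw/spec [285.3 210.1] [1119  818   49   49 1505] [0.4726 0.1536 0.024 ] yspan [0.4885 0.1689] [0.456  0.1371]
jaw/spec [254.6 206.7] [992 821  57  18 590] [0.4817 0.2346 0.024 ] yspan [0.4866 0.2529] [0.4746 0.2152]
jaw/spec [254.2 215.2] [992 854  57  17 549] [0.4593 0.2355 0.024 ] yspan [0.4648 0.2529] [0.4535 0.2153]
jaw/spec [285.7 226.3] [1121  882   48   48 1251] [0.4301 0.153  0.024 ] yspan [0.4462 0.168 ] [0.4148 0.1371]
flange (210.05996704101562, 210.6226348876953) 9.339317321777344 [0.4732 0.355  0.006 ] ((842.1578979492188, 846.3589477539062), (56.79780960083008, 68.49999237060547), 121.50395202636719) [0.4716 0.3547 0.006 ]
jaw/spec [307.7 209.8] [1208  816   50   49 1561] [0.4734 0.0946 0.024 ] yspan [0.4897 0.1103] [0.4572 0.0781]
jaw/spec [276.7 206.6] [1080  820   57   18  624] [0.4819 0.1761 0.024 ] yspan [0.4872 0.1947] [0.4752 0.1572]
jaw/spec [276.8 215. ] [1082  853   56   17  566] [0.4596 0.1759 0.024 ] yspan [0.4653 0.1935] [0.4541 0.1568]
jaw/spec [308.6 225.9] [1212  880   49   49 1390] [0.431  0.0932 0.024 ] yspan [0.4474 0.1084] [0.4154 0.0772]
flange (209.875, 211.0) 9.712291717529297 [0.4722 0.3555 0.006 ] ((842.1619262695312, 847.2705078125), (62.394168853759766, 71.86418151855469), 114.04000091552734) [0.471  0.3547 0.006 ]
```

Request:
apply_moves:
  targets:
    - {"xyz": [-0.05, 0, 0], "angular": [0, 0, 0], "jaw": 0}
    - {"xyz": [-0.1, 0, 0], "angular": [0, 0, 0], "jaw": 0}
    - {"xyz": [-0.1, 0, 0], "angular": [0, 0, 0], "jaw": 0}
    - {"xyz": [-0.1, 0, 0], "angular": [0, 0, 0], "jaw": 0}
    - {"xyz": [-0.1, 0, 0], "angular": [0, 0, 0], "jaw": 0}

```text
time: 6.3
position: [0.4731, 0.1134, 0.0095]
ee_rot: [[0.02, -0.0, 1.0], [-1.0, -0.0, 0.02], [0.0, -1.0, -0.0]]
contact_force: [0.1, -4.7, 2.1]
finger_gap: 0.0854
```

Request:
apply_moves:
  targets:
    - {"xyz": [-0.1, 0, 0], "angular": [0, 0, 0], "jaw": 0}
    - {"xyz": [-0.1, 0, 0], "angular": [0, 0, 0], "jaw": 0}
    - {"xyz": [-0.1, 0, 0], "angular": [0, 0, 0], "jaw": 0}
    - {"xyz": [-0.1, 0, 0], "angular": [0, 0, 0], "jaw": 0}
    - {"xyz": [-0.1, 0, 0], "angular": [0, 0, 0], "jaw": 0}

```text
time: 6.92
position: [0.4725, 0.1434, 0.0095]
ee_rot: [[0.02, -0.0, 1.0], [-1.0, -0.0, 0.02], [0.0, -1.0, -0.0]]
contact_force: [0.4, -4.9, 1.2]
finger_gap: 0.0852
```

Request:
apply_moves:
  targets:
    - {"xyz": [-0.1, 0, 0], "angular": [0, 0, 0], "jaw": 0}
    - {"xyz": [-0.1, 0, 0], "angular": [0, 0, 0], "jaw": 0}
    - {"xyz": [-0.08, 0, 0], "angular": [0, 0, 0], "jaw": 0}
    - {"xyz": [-0.05, 0, 0], "angular": [0, 0, 0], "jaw": 0}
    - {"xyz": [-0.03, 0, 0], "angular": [0, 0, 0], "jaw": 0}

```text
time: 7.55
position: [0.4721, 0.1648, 0.0095]
ee_rot: [[0.02, -0.0, 1.0], [-1.0, -0.0, 0.02], [0.0, -1.0, -0.0]]
contact_force: [0.2, -6.0, 2.4]
finger_gap: 0.0854
```

```bash
python3 snap.py 5 wrist top scene; python3 rel.py 5;python3 -c "
import cv2
im=cv2.imread('pics/top5.png');cv2.imwrite('pics/tc5.png',cv2.resize(im[180:245,195:325],None,fx=6,fy=6,interpolation=2))"
```

```text
t 7.55 p [0.4721 0.1648 0.0095] yaw 1.15 tilt [ 0.02 -0.  ] F [ 0.2 -6.   2.4] [-0.98 -0.07 -0.03]
jaw/spec [255.4 210.7] [ 999  820   49   49 1507] [0.4713 0.2322 0.024 ] yspan [0.4873 0.2483] [0.4548 0.2159]
jaw/spec [224.3 207.3] [871 824  58  16 611] [0.4802 0.3146 0.024 ] yspan [0.4848 0.3332] [0.4741 0.2946]
jaw/spec [224.3 215.8] [871 857  59  16 594] [0.4577 0.3143 0.024 ] yspan [0.4629 0.3329] [0.4523 0.2937]
jaw/spec [255.7 226.7] [1002  884   47   49 1292] [0.429  0.2315 0.024 ] yspan [0.445  0.2462] [0.4129 0.2154]
flange (209.98855590820312, 210.817626953125) 9.423324584960938 [0.4727 0.3552 0.006 ] ((841.541015625, 845.974853515625), (57.893585205078125, 70.03994750976562), 122.93317413330078) [0.4719 0.3551 0.006 ]
```

View pics/wrist5.png

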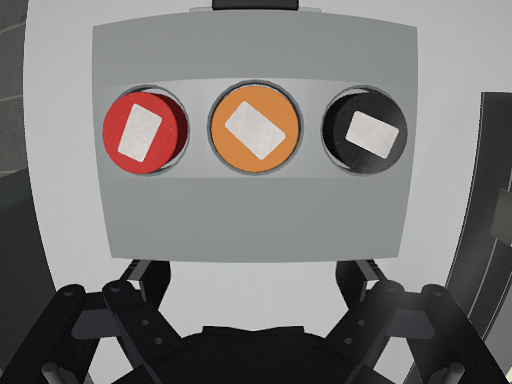

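View pics/tc5.png

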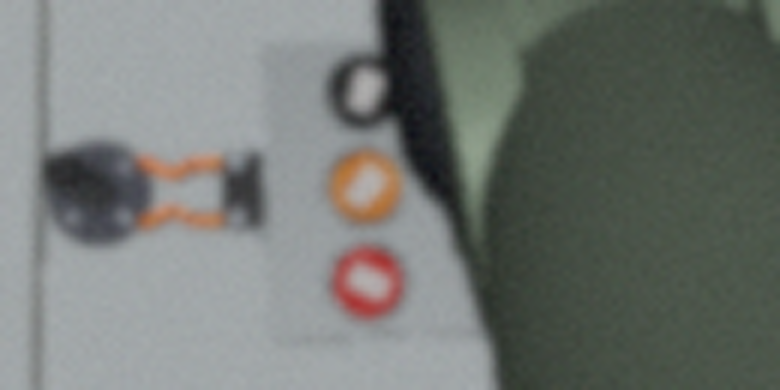

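Request:
apply_moves:
  targets:
    - {"xyz": [-0.05, 0, 0], "angular": [0, 0, 0], "jaw": 0}
    - {"xyz": [-0.06, 0, 0], "angular": [0, 0, 0], "jaw": 0}
    - {"xyz": [-0.06, 0, 0], "angular": [0, 0, 0], "jaw": 0}
    - {"xyz": [-0.05, 0, 0], "angular": [0, 0, 0], "jaw": 0}
    - {"xyz": [-0.03, 0, 0], "angular": [0, 0, 0], "jaw": 0}

```text
time: 8.32
position: [0.4718, 0.1795, 0.0095]
ee_rot: [[0.02, -0.0, 1.0], [-1.0, -0.001, 0.02], [0.001, -1.0, -0.0]]
contact_force: [0.8, -5.3, 1.7]
finger_gap: 0.0854
```

Request:
apply_moves:
  targets:
    - {"xyz": [-0.03, 0, 0], "angular": [0, 0, 0], "jaw": 0}
    - {"xyz": [-0.03, 0, 0], "angular": [0, 0, 0], "jaw": 0}
    - {"xyz": [-0.03, 0, 0], "angular": [0, 0, 0], "jaw": 0}
    - {"xyz": [-0.03, 0, 0], "angular": [0, 0, 0], "jaw": 0}

```text
time: 8.82
position: [0.4716, 0.1866, 0.0095]
ee_rot: [[0.02, -0.0, 1.0], [-1.0, -0.001, 0.02], [0.001, -1.0, -0.0]]
contact_force: [-0.1, -5.1, 2.4]
finger_gap: 0.0852
```

```bash
python3 snap.py 6 top scene; python3 rel.py 6;python3 -c "
import cv2
im=cv2.imread('pics/top6.png');cv2.imwrite('pics/tc6.png',cv2.resize(im[180:245,195:325],None,fx=6,fy=6,interpolation=2))
im=cv2.imread('pics/scene6.png');cv2.imwrite('pics/sc6.png',cv2.resize(im[150:260,180:320],None,fx=5,fy=5,interpolation=2))"
```

```text
t 8.825 p [0.4716 0.1866 0.0095] yaw 1.13 tilt [ 0.03 -0.01] F [-0.1 -5.1  2.4] [-1.02 -0.07 -0.02]
jaw/spec [246.3 211.5] [ 966  819   49   51 1236] [0.4691 0.2564 0.024 ] yspan [0.488  0.2701] [0.4542 0.2377]
jaw/spec [215.8 207.7] [838 823  59  22 800] [0.4793 0.3372 0.024 ] yspan [0.4855 0.3551] [0.4708 0.3157]
jaw/spec [215.4 215.7] [838 853  59  23 794] [0.458 0.338 0.024] yspan [0.4656 0.3548] [0.4503 0.3155]
jaw/spec [247.6 226.8] [ 969  885   47   48 1215] [0.4289 0.2527 0.024 ] yspan [0.4443 0.2679] [0.4129 0.237 ]
flange (210.0115509033203, 210.64732360839844) 9.432872772216797 [0.4732 0.3551 0.006 ] ((840.3723754882812, 846.2412109375), (56.62133026123047, 67.72138977050781), 120.18936157226562) [0.4717 0.3559 0.006 ]
```

View pics/sc6.png

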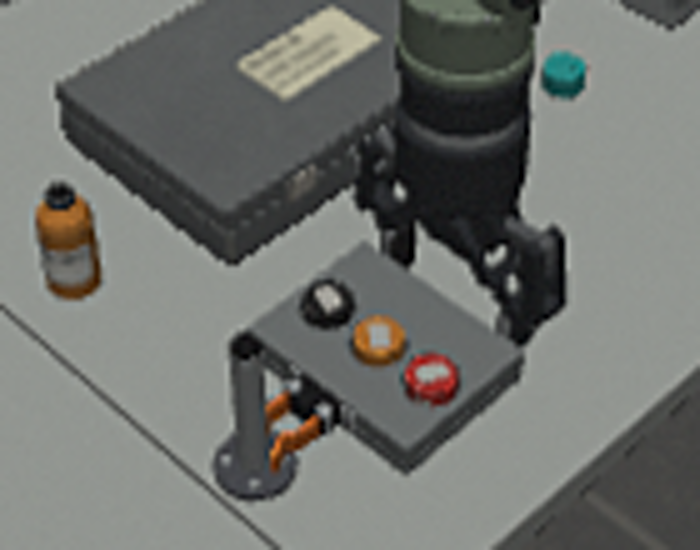

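View pics/tc6.png

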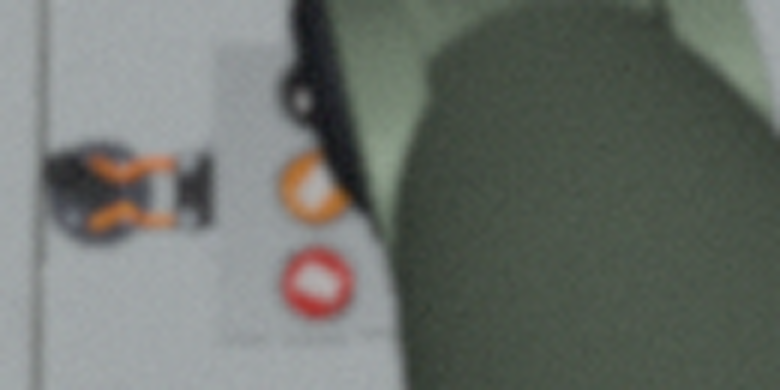

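Request:
apply_moves:
  targets:
    - {"xyz": [-0.03, 0, 0], "angular": [0, 0, 0], "jaw": 0}
    - {"xyz": [-0.03, 0, 0], "angular": [0, 0, 0], "jaw": 0}
    - {"xyz": [-0.03, 0, 0], "angular": [0, 0, 0], "jaw": 0}

```text
time: 9.3
position: [0.4721, 0.1915, 0.0094]
ee_rot: [[0.018, 0.001, 1.0], [-1.0, -0.002, 0.018], [0.002, -1.0, 0.001]]
contact_force: [1.4, -6.8, 0.1]
finger_gap: 0.085
```

Request:
apply_moves:
  targets:
    - {"xyz": [-0.03, 0, 0], "angular": [0, 0, 0], "jaw": 0}
    - {"xyz": [-0.03, 0, 0], "angular": [0, 0, 0], "jaw": 0}

```text
time: 9.55
position: [0.472, 0.1938, 0.0095]
ee_rot: [[0.018, 0.001, 1.0], [-1.0, -0.005, 0.018], [0.005, -1.0, 0.001]]
contact_force: [2.1, -11.8, 3.7]
finger_gap: 0.0854
```

Request:
apply_moves:
  targets:
    - {"xyz": [-0.03, 0, 0], "angular": [0, 0, 0], "jaw": 0}
    - {"xyz": [-0.03, 0, 0], "angular": [0, 0, 0], "jaw": 0}

```text
time: 9.8
position: [0.4717, 0.198, 0.0095]
ee_rot: [[0.018, 0.001, 1.0], [-1.0, -0.003, 0.018], [0.003, -1.0, 0.0]]
contact_force: [1.8, -7.3, 0.9]
finger_gap: 0.0853
```

Request:
apply_moves:
  targets:
    - {"xyz": [-0.03, 0, 0], "angular": [0, 0, 0], "jaw": 0}
    - {"xyz": [-0.03, 0, 0], "angular": [0, 0, 0], "jaw": 0}

```text
time: 10.05
position: [0.4717, 0.2024, 0.0095]
ee_rot: [[0.019, 0.001, 1.0], [-1.0, -0.001, 0.019], [0.001, -1.0, 0.001]]
contact_force: [0.8, -5.9, 0.0]
finger_gap: 0.0853
```

Request:
apply_moves:
  targets:
    - {"xyz": [-0.03, 0, 0], "angular": [0, 0, 0], "jaw": 0}
    - {"xyz": [-0.03, 0, 0], "angular": [0, 0, 0], "jaw": 0}

```text
time: 10.3
position: [0.4716, 0.207, 0.0095]
ee_rot: [[0.02, 0.0, 1.0], [-1.0, 0.001, 0.02], [-0.001, -1.0, 0.0]]
contact_force: [0.3, -3.4, 1.1]
finger_gap: 0.0851
```

Request:
apply_moves:
  targets:
    - {"xyz": [-0.02, 0, 0], "angular": [0, 0, 0], "jaw": 0}
    - {"xyz": [-0.02, 0, 0], "angular": [0, 0, 0], "jaw": 0}

```text
time: 10.55
position: [0.4713, 0.2092, 0.0095]
ee_rot: [[0.02, 0.0, 1.0], [-1.0, 0.0, 0.02], [-0.0, -1.0, 0.0]]
contact_force: [0.6, -3.6, 0.6]
finger_gap: 0.0853
```

```bash
python3 snap.py 7 top scene wrist; python3 rel.py 7;python3 -c "
import cv2
im=cv2.imread('pics/top7.png');cv2.imwrite('pics/tc7.png',cv2.resize(im[180:245,195:325],None,fx=6,fy=6,interpolation=2))
im=cv2.imread('pics/scene7.png');cv2.imwrite('pics/sc7.png',cv2.resize(im[150:260,180:320],None,fx=5,fy=5,interpolation=2))"
```

```text
t 10.55 p [0.4713 0.2092 0.0095] yaw 1.14 tilt [-0.    0.01] F [ 0.6 -3.6  0.6] [-0.79 -0.25 -0.21]
jaw/spec [211.9 206.6] [837 820  25  17 338] [0.4822 0.3477 0.024 ] yspan [0.4875 0.3558] [0.4762 0.339 ]
jaw/spec [202.1 206.3] [807 822   8  10  62] [0.4831 0.3736 0.024 ] yspan [0.4862 0.3758] [0.4796 0.3703]
jaw/spec [235.7 212.7] [931 830  33  39 632] [0.466  0.2845 0.024 ] yspan [0.4807 0.2933] [0.4549 0.2713]
jaw/spec [208.2 215.2] [805 850  57  24 896] [0.4595 0.357  0.024 ] yspan [0.4676 0.3767] [0.4517 0.3386]
jaw/spec [238.9 226.8] [ 932  884   51   49 1334] [0.4287 0.2757 0.024 ] yspan [0.445  0.2923] [0.4129 0.2586]
flange (211.65785217285156, 211.15257263183594) 10.719324111938477 [0.4718 0.3507 0.006 ] ((853.2513427734375, 842.6669921875), (43.41694641113281, 97.23206329345703), 101.97276306152344) [0.4741 0.3472 0.006 ]
```

View pics/sc7.png

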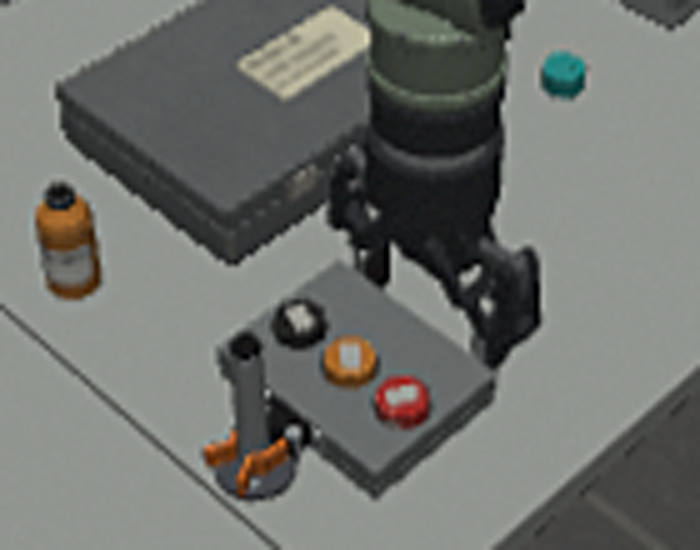

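View pics/tc7.png

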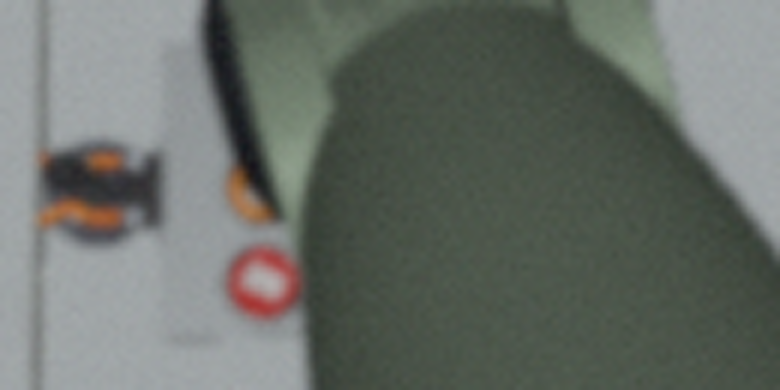

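Request:
apply_moves:
  targets:
    - {"xyz": [-0.02, 0, 0], "angular": [0, 0, 0], "jaw": 0}

```text
time: 10.82
position: [0.4714, 0.2102, 0.0095]
ee_rot: [[0.02, 0.0, 1.0], [-1.0, -0.0, 0.02], [0.0, -1.0, 0.0]]
contact_force: [1.9, -3.1, 0.5]
finger_gap: 0.0854
```

Request:
apply_moves:
  targets:
    - {"xyz": [-0.02, 0, 0], "angular": [0, 0, 0], "jaw": 0}

```text
time: 10.95
position: [0.4714, 0.2115, 0.0095]
ee_rot: [[0.02, 0.0, 1.0], [-1.0, -0.0, 0.02], [0.0, -1.0, 0.0]]
contact_force: [2.1, -3.4, 0.1]
finger_gap: 0.0851
```

Request:
apply_moves:
  targets:
    - {"xyz": [-0.01, 0, 0], "angular": [0, 0, 0], "jaw": 0}

```text
time: 11.08
position: [0.4713, 0.2118, 0.0095]
ee_rot: [[0.02, 0.0, 1.0], [-1.0, -0.001, 0.02], [0.001, -1.0, 0.0]]
contact_force: [1.4, -5.4, -0.4]
finger_gap: 0.0852
```

Request:
apply_moves:
  targets:
    - {"xyz": [-0.015, 0, 0], "angular": [0, 0, 0], "jaw": 0}

```text
time: 11.2
position: [0.4713, 0.2126, 0.0095]
ee_rot: [[0.02, 0.0, 1.0], [-1.0, -0.001, 0.02], [0.001, -1.0, 0.0]]
contact_force: [2.0, -4.4, 0.6]
finger_gap: 0.0851
```

Request:
apply_moves:
  targets:
    - {"xyz": [-0.01, 0, 0], "angular": [0, 0, 0], "jaw": 0}

```text
time: 11.32
position: [0.4713, 0.2132, 0.0095]
ee_rot: [[0.02, 0.0, 1.0], [-1.0, -0.001, 0.02], [0.001, -1.0, 0.0]]
contact_force: [2.4, -5.2, 0.2]
finger_gap: 0.0854
```

Request:
apply_moves:
  targets:
    - {"xyz": [-0.012, 0, 0], "angular": [0, 0, 0], "jaw": 0}

```text
time: 11.45
position: [0.4713, 0.2134, 0.0095]
ee_rot: [[0.019, 0.0, 1.0], [-1.0, -0.002, 0.019], [0.002, -1.0, 0.0]]
contact_force: [1.8, -8.4, 1.6]
finger_gap: 0.0853
```

Request:
apply_moves:
  targets:
    - {"xyz": [-0.012, 0, 0], "angular": [0, 0, 0], "jaw": 0}

```text
time: 11.58
position: [0.4713, 0.2134, 0.0095]
ee_rot: [[0.019, 0.0, 1.0], [-1.0, -0.004, 0.019], [0.004, -1.0, 0.0]]
contact_force: [2.1, -9.9, 2.7]
finger_gap: 0.0854
```

```bash
python3 snap.py 8 top scene wrist;python3 -c "
import cv2
im=cv2.imread('pics/scene8.png');cv2.imwrite('pics/sc8.png',cv2.resize(im[190:260,205:295],None,fx=8,fy=8,interpolation=2))"
```

```text
t 11.575 p [0.4713 0.2134 0.0095] yaw 1.09 tilt [0.23 0.02] F [ 2.1 -9.9  2.7] [-1.88 -0.31 -0.16]
```

View pics/sc8.png

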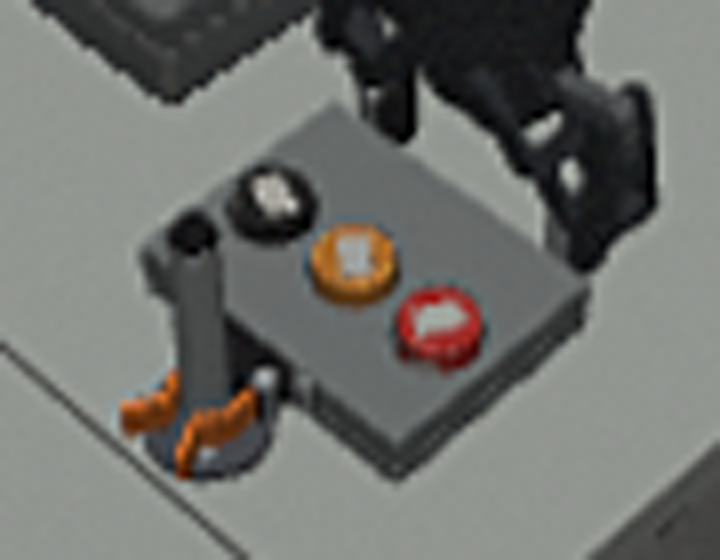

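View pics/wrist8.png

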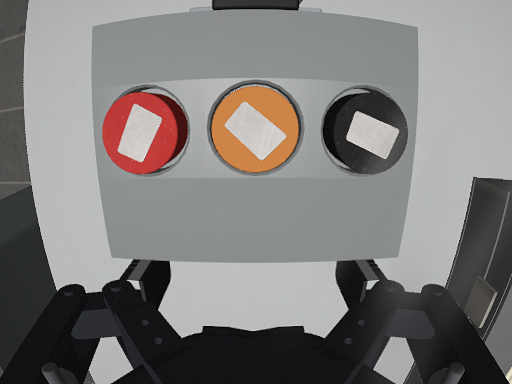

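Request:
apply_moves:
  targets:
    - {"xyz": [0.05, 0, 0], "angular": [0, 0, 0], "jaw": 0}
    - {"xyz": [0.1, 0, 0], "angular": [0, 0, 0], "jaw": 0}
    - {"xyz": [0.3, 0, 0], "angular": [0, 0, 0], "jaw": 0}
    - {"xyz": [0.5, 0, 0], "angular": [0, 0, 0], "jaw": 0}
    - {"xyz": [0.5, 0, 0], "angular": [0, 0, 0], "jaw": 0}

```text
time: 12.35
position: [0.4725, 0.1267, 0.0094]
ee_rot: [[0.02, -0.0, 1.0], [-1.0, 0.0, 0.02], [-0.0, -1.0, -0.0]]
contact_force: [0.1, -0.5, -0.2]
finger_gap: 0.0853
```

Request:
apply_moves:
  targets:
    - {"xyz": [0, -0.6, 0], "angular": [0, 0, 0], "jaw": 0}
    - {"xyz": [0.2, -0.8, 0], "angular": [0, 0, 0], "jaw": 0}
    - {"xyz": [0.5, -0.8, 0], "angular": [0, 0, 0], "jaw": 0}
    - {"xyz": [0.8, -0.5, 0], "angular": [0, 0, 0], "jaw": 0}
    - {"xyz": [0, 0, 0], "angular": [0, 0, 0], "jaw": 0}

```text
time: 12.98
position: [0.4764, 0.035, 0.1739]
ee_rot: [[0.015, 0.005, 1.0], [-1.0, -0.001, 0.015], [0.001, -1.0, 0.005]]
contact_force: [1.1, 0.4, 0.3]
finger_gap: 0.0854
```

```bash
python3 snap.py 9 top scene wrist; python3 rel.py 9;python3 -c "
import cv2
im=cv2.imread('pics/scene9.png');cv2.imwrite('pics/sc9.png',cv2.resize(im[190:260,205:295],None,fx=8,fy=8,interpolation=2))
im=cv2.imread('pics/top9.png');cv2.imwrite('pics/tc9.png',cv2.resize(im[125:245,125:285],None,fx=5,fy=5,interpolation=2))"
```

```text
t 12.975 p [0.4764 0.035  0.1739] yaw 0.86 tilt [0.03 0.3 ] F [1.1 0.4 0.3] [ 0.01  0.01 -0.01]
jaw/spec [211.6 207.1] [839 822  18  17 242] [0.481  0.3484 0.024 ] yspan [0.4862 0.3545] [0.4748 0.3423]
jaw/spec [236.9 211.1] [ 926  822   48   48 1460] [0.4702 0.2811 0.024 ] yspan [0.4861 0.2967] [0.4542 0.2647]
jaw/spec [201.5 207.1] [801 824  14  13 122] [0.481  0.3753 0.024 ] yspan [0.4849 0.3797] [0.4762 0.3702]
jaw/spec [206.8 215.8] [800 853  57  22 844] [0.4578 0.3609 0.024 ] yspan [0.4656 0.38  ] [0.451  0.3419]
jaw/spec [237.2 227. ] [ 928  886   46   47 1251] [0.4283 0.2802 0.024 ] yspan [0.4437 0.295 ] [0.4129 0.2645]
flange (211.125, 211.25) 10.056894302368164 [0.4715 0.3521 0.006 ] ((848.1651000976562, 842.2823486328125), (43.71641159057617, 83.92893981933594), 101.458251953125) [0.4744 0.3507 0.006 ]
```

View pics/sc9.png

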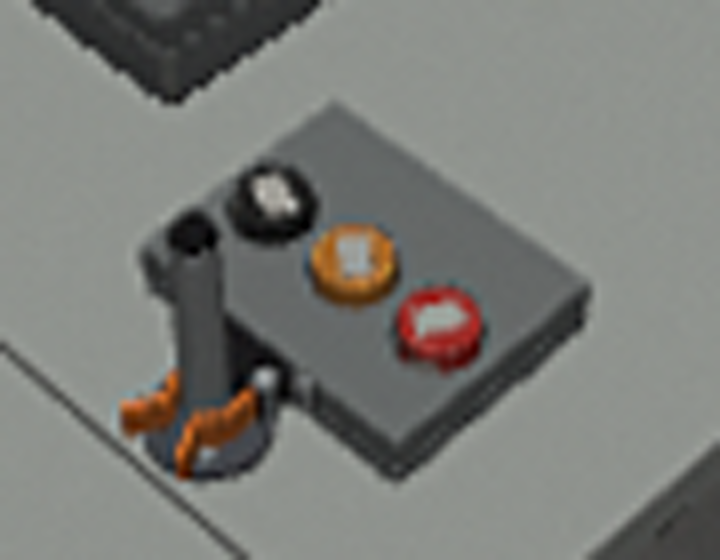

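View pics/tc9.png

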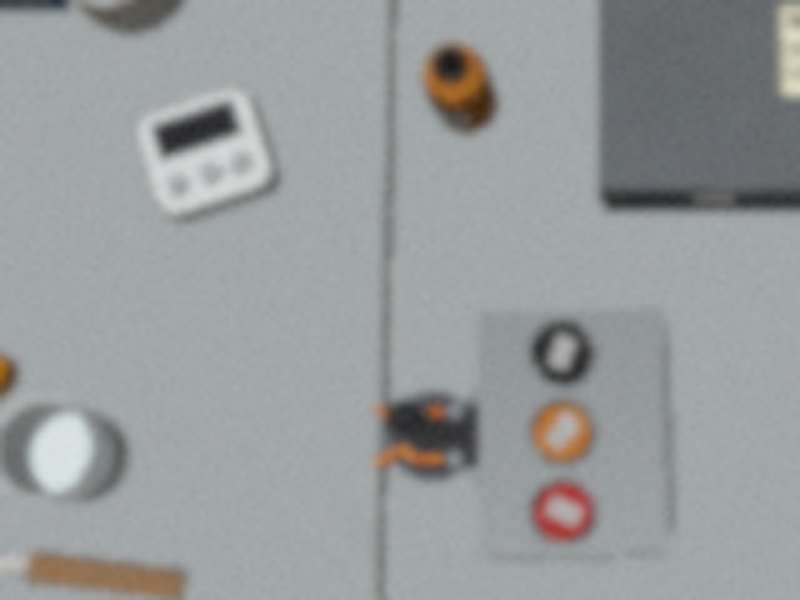

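View pics/wrist9.png

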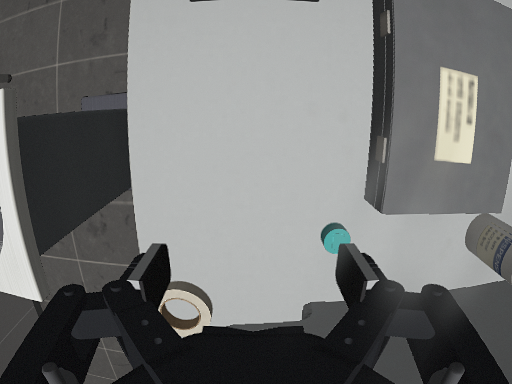

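Request:
apply_moves:
  targets:
    - {"xyz": [0, -0.9, 0], "angular": [0, 0, 0], "jaw": 0}
    - {"xyz": [-0.5, -0.5, 0], "angular": [0, 0, 0], "jaw": 0}
    - {"xyz": [-0.9, 0, 0], "angular": [0, 0, 0], "jaw": 0}
    - {"xyz": [-0.9, 0, 0], "angular": [0, 0, 0], "jaw": 0}
    - {"xyz": [0, 0, 0], "angular": [0, 0, 0], "jaw": 0}

```text
time: 13.75
position: [0.4703, 0.1799, 0.2539]
ee_rot: [[0.028, -0.003, 1.0], [-1.0, 0.0, 0.028], [-0.0, -1.0, -0.003]]
contact_force: [-0.1, -0.6, 0.4]
finger_gap: 0.0853
```

```bash
python3 snap.py 10 wrist;python3 -c "
import cv2
im=cv2.imread('pics/wrist10.png');cv2.imwrite('pics/wc10.png',cv2.resize(im[0:200,150:360],None,fx=3,fy=3,interpolation=2))"
```

```text
t 13.75 p [0.4703 0.1799 0.2539] yaw 1.59 tilt [-0.03 -0.17] F [-0.1 -0.6  0.4] [-0.02  0.04  0.02]
```

View pics/wc10.png

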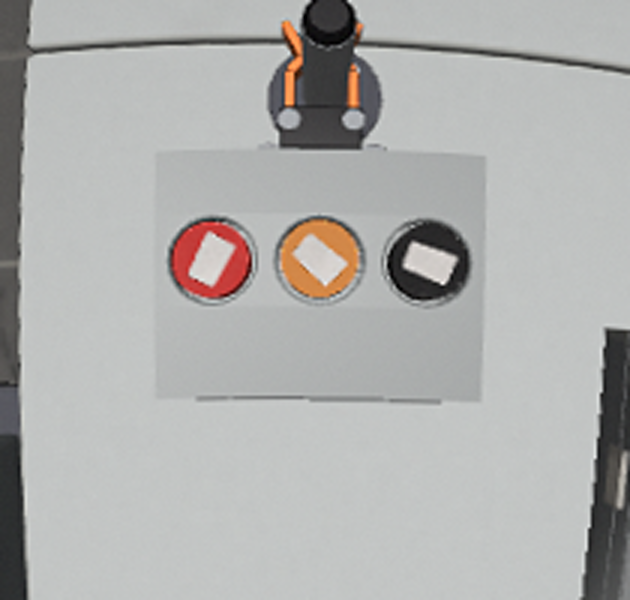

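```bash
python3 -c "
from workcell import bot
print(bot.get_state()['contact_force'].round(1)); print(bot.hand_in())"
```

```text
[ 0.4  0.4 -0.8]
the job is handed in; nothing more can be done
None
```

I pushed the caddy about 18 cm across the worktop onto the post, with both open fingertips on its back face. The clip looks snapped fully home, and I handed the job in at about 14 s.

- **Push forces:** the force was about 5 N while sliding, rose to about 12 N at the throat and fell to about 3.5 N once past it. It then climbed to about 10 N, with no further movement, when the clip bottomed out. These were read at the end of each move, so short peaks between readings could be missed.
- **Clip:** after I backed away, the top and scene pictures show the jaw tips about 28 mm past the post's axis, against 27 mm nominal. By my measurement the clip seat is about 1.5 mm from the post's axis, which is within the stated play. A close wrist picture shows both jaw arms straight. The post hid part of one jaw tip, so for that jaw I also relied on its outline matching the shut shape seen before contact.
- **Specimens and bystanders:** all three specimens are in their pockets. The last pictures show the beaker, dropper bottle, timer and tape roll standing clear, and the arm never went near the first three. I compared these by eye, not by measurement.
- **Gripper:** it never touched the post. At hand-in it was raised clear of everything, with a contact force near zero.
- **Disagreements:** my automatic fit of the post's flange was thrown off by the rod and cap, so I took the post's position by hand from the top and scene views, which agreed to about 2 mm. The wrist and top cameras differed by about 3 mm on the caddy's sideways position, which the funnel absorbed.

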